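# Set out the empty jar for refilling

### The arm

A 6-joint arm with a two-finger parallel gripper is mounted at the origin on the work surface. World frame = base frame: x ahead of the robot, y to its left, z up, the work surface at z = 0. Lengths are in m, angles in degrees, forces in N, time in s.
With the tool pointing down it reaches from about 0.35 to 0.85 m from the base axis. Payload 8.1 kg.
Tool frame: the origin (TCP) lies on the centre line of the jaws, within the pads' length; the fingertips stand 19 mm ahead of it and the grasp point (between the pads) is the TCP; z points along the fingers, y is the direction in which the jaws open and shut (so a half turn about z gives the same grasp; the last joint's range is limited). The gripper opens to 93 mm and grips with 3 to 60 N. Pads are 15 mm wide; open, the fingers measure 128 mm over their backs; the gripper's body (75 mm by 188 mm) begins 65 mm behind the grasp point.
Start: joints at [-70.611, 7.471, 85.268, -0, 87.261, -4.893], TCP at [0.247, -0.547, 0.238] pointing down, gripper open.
Joint ranges: [-169.43, 169.43], [-51.17, 129.36], [1.28, 143.12], [-76.62, 256.62], [0, 156.53], [-152.29, 152.29]. Speed limits (degrees/s): [136.94, 136.94, 159.86, 180, 180, 180].

### API

Orientations are given as a 3x3 rotation matrix whose columns are the frame's x, y, z axes.
In Python, from cell import env gives the robot as it stands. The module is installed in compiled form; this text tells all that it offers. Calls block until the motion is done:
- env.move_ptp(position, orientation): joint-space move of the TCP to a pose.
- env.line_to(position, frame=None, max_speed=0.15, guard=None): straight line of the TCP; frame=None keeps the orientation; max_speed is the mean speed in m/s. With guard (N) it stops when the force on the tool has changed by that much, and returns True; else False.
- env.move_j(angles): joint-space move.
- env.grip(opening, force=None): finger opening in m; force is the grip in N (None keeps the last); returns when the fingers have stopped.
- env.wait(seconds).
- env.ik(position, orientation): joint angles nearest the present ones, or None.
- env.read_state(): the state.
- env.read_camera(name): name is "scene" or "top" or "wrist"; returns (picture, depth): 480x640x3 uint8, red, green, blue; 480x640 float32, m along the optical axis (not along the pixel's ray), 0 where there is no reading.
- env.camera_params(name): a dict with "K" (3x3 intrinsics, pixels), "R" (3x3) and "t" (3): a world point X has camera coordinates R X + t. Camera axes: x right, y down, z forward; pixel columns grow to the right and rows downward; lengths in m; the calibration is good to about 2 mm. A picture is of the moment at which its call begins: read the wrist's pose just before it. camera_params takes no time and is no camera call; for the wrist camera it gives the pose at the moment of the call.
A pose or a line that the arm cannot do raises env.IKError and nothing moves.
- env.sign_off(): hands the job in, once; it reports no verdict.
The state is a dict: "t": time; "joint_pos": joint angles; "joint_velocities": joint speeds; "effort": joint torques, N m; "position": TCP position; "tcp_rot": TCP orientation; "ft_force": force on the tool from outside, world axes, zero at the start; "wrist_torque": the same for the moment, N m; "opening": finger opening in m.
Only numpy, scipy, OpenCV 4.12 (cv2) and the standard library are available. Lean on these libraries where they do the work, as an engineer would, in place of code of your own. Each camera call takes 0.05 s, during which the arm holds its last target. There are 200 camera calls.

### The job

Get the empty jar with the black-knobbed lid ready for refilling: push the acrylic door fully away from it along the track, then lift its lid by the knob and set it on the cork trivet, knob up. Then slide the open jar forward, without lifting it, over the track onto the front ledge (hook closed fingers inside its front wall), and last push the door back across the place where it stood. Leave the other jars and things alone.

Things in the scene. Friction and masses are not known exactly. Their poses are not given: they have to be found in the camera images.
- rack: fixed teak rack, 270 mm wide, three tiers rising stepwise away from the robot, two jars on each, open from above. Origin on the table under the middle of the door track (x = 0); x points away from the robot, y left along the track. Lowest tier and front ledge are one level board, top 15 mm above the table, x = -150 to 333 mm; the track is flush with it
- tier (a point): middle of the lowest tier's floor, 64 mm behind the track and 15 mm above the table; its jars start 64 mm to the left and right of here. Side boards at y = +/-129 mm behind the track reach 45 mm above the table. Mid tier's floor: 60 mm high, jars 176 mm behind the track; top tier's: 105 mm high, jars (fixed) 280 mm behind it, 237 mm high
- ledge (a point): middle of the front ledge's top, 85 mm in front of the track, 15 mm above the table; axes as the rack's
- door (a joint): upright clear acrylic sliding door in the track, 130 mm wide, 5 mm thick, its top 105 mm above the table; metres along the rack's y: 0 = in the middle (in front of half of each lowest jar), +0.07 = fully left, -0.07 = fully right. It slides with about 1.5 N
- door_tab (a point): middle of the top face of the door's orange tab, 148 mm above the table; the tab stands on the middle of the door's top edge and is 24 mm wide along the rack's y, 14 mm thick, 45 mm high. Push it sideways
- jar: the empty open glass jar to be set out, 96 x 96 mm outside, 90 mm high, walls and floor 5 mm, about 0.45 kg; starts on the lowest tier, left or right, with the black-knobbed lid on it. Origin: centre of its underside; z up, sides along x and y. Rim 105 mm above the table
- lid: its loose bamboo lid, about 120 g. Origin: underside centre of the 78 x 78 x 8 mm plug that hangs 4 mm free all round in the jar's mouth; above the origin: plate 96 x 96 mm (8 to 18 mm), neck of 18 mm diameter (18 to 28 mm), round black knob of 30 mm diameter (28 to 50 mm); z up
- trivet: fixed round cork trivet, 150 mm diameter, 6 mm thick, on the table left or right of the rack; origin: centre of its underside
- spoons: steel measuring spoons clipped together, lying on the table on the other side of the rack from the trivet, 145 mm long, 17 mm high; origin near the middle, x towards the spoon bowls. Bystander
- jar_full: the other jar on the lowest tier: closed square jar, 96 x 96 x 90 mm of glass with a coloured filling, bamboo lid and pale bamboo knob (132 mm high in all); origin: centre of its underside. Bystander.
- oil: green oil bottle, 66 mm diameter, 220 mm high, on the table to the right of the rack; origin: centre of its underside. Bystander
- salt_bowl: blue salt bowl, 90 mm diameter, 50 mm high, on the table at the right; origin: centre of its underside. Bystander
- jar_mid_left: left on the middle tier: closed square jar, 96 x 96 x 90 mm of glass with a coloured filling, bamboo lid and pale bamboo knob (132 mm high in all); origin: centre of its underside. Bystander.
- jar_mid_right: right on the middle tier: closed square jar, 96 x 96 x 90 mm of glass with a coloured filling, bamboo lid and pale bamboo knob (132 mm high in all); origin: centre of its underside. Bystander.

How it is judged:
By the outcome, as a careful person would: the job done as asked, in the order asked, and still so for the second after the job is handed in, with the robot touching nothing.
It also fails if it takes over 56 s, if anything falls off the work surface, if the arm or the gripper's body presses on something with over 40 N, if the wrist force passes 120 N, or if a joint passes its speed limit or range.

## Working session

There is one attempt and no reset: what is moved stays moved. The work goes in short steps, each a Python script; the robot and the scene stay as the last script left them, time stands still between calls to the robot, and variables do not carry over. Pictures are saved under pics/ and viewed, about 8 in all and at most 12, crops included, and the job is handed in when it is done.

```bash
mkdir -p pics; ls
python3 - <<'E'
from cell import env
import cv2,numpy as np
for n in("scene","top"):
    p,d=env.read_camera(n); cv2.imwrite(f"pics/{n}0.png",p[:,:,::-1]); np.savez(f"{n}0.npz",p=p,d=d)
    c=env.camera_params(n); print(n,np.round(c["K"],1).tolist(),np.round(c["R"],3).tolist(),np.round(c["t"],3).tolist())
print(env.read_state())
E
```

```text
pics
scene [[484.2, 0.0, 321.0], [0.0, 484.2, 240.4], [0.0, 0.0, 1.0]] [[-0.546, 0.838, 0.003], [0.725, 0.474, -0.5], [-0.421, -0.271, -0.866]] [0.383, -0.333, 1.568]
top [[533.4, 0.0, 314.8], [0.0, 533.4, 238.5], [0.0, 0.0, 1.0]] [[0.003, -1.0, 0.022], [-0.997, -0.005, -0.071], [0.071, -0.022, -0.997]] [-0.085, 0.599, 1.203]
{'t': 0.1, 'joint_pos': array([-7.06115293e+01,  7.51164670e+00,  8.53240501e+01,  2.14128744e-03,
        8.72598670e+01, -4.89145817e+00]), 'joint_velocities': array([ 0.08047034, -0.0777575 , -0.16859754,  0.05703435, -0.01635716,
       -0.03785299]), 'effort': array([ 5.88390012e-04, -5.61343181e+01, -4.93093908e+01,  7.69529259e-02,
        2.92399427e-02, -4.55146892e-05]), 'position': array([ 0.24660502, -0.54645243,  0.2366736 ]), 'tcp_rot': array([[ 9.11548171e-01,  4.11192975e-01, -5.18483009e-04],
       [ 4.11193263e-01, -9.11546810e-01,  1.58570729e-03],
       [ 1.79410167e-04, -1.65864530e-03, -9.99998608e-01]]), 'ft_force': array([ 0.14291994, -0.29039324, -0.81684552]), 'wrist_torque': array([ 0.01794244,  0.04555375, -0.00525109]), 'opening': 0.09287060623113472}
```

View pics/scene0.png

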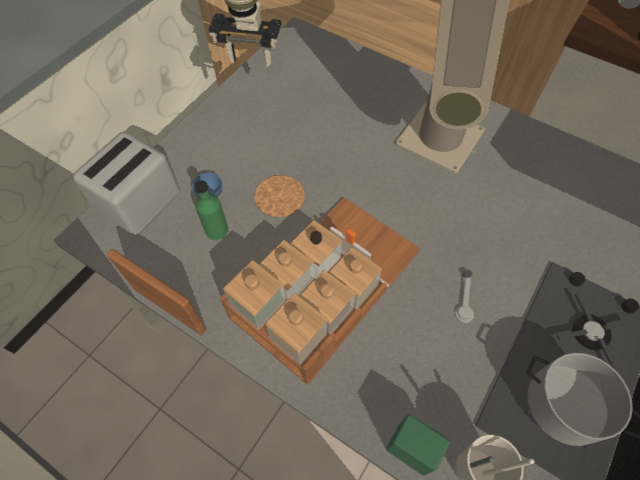

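View pics/top0.png

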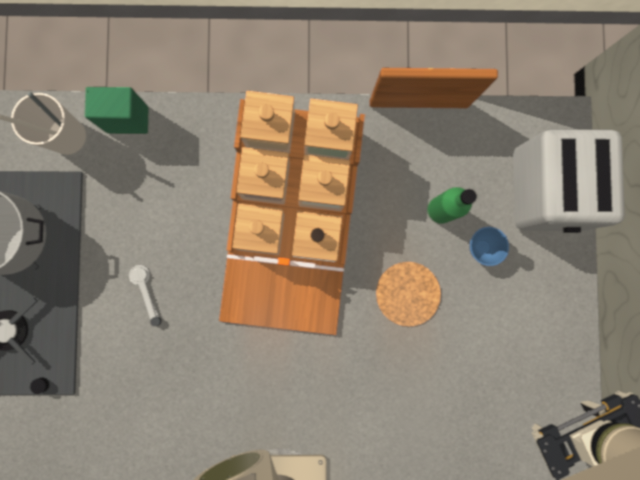

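The scene picture shows the black knob at (316,237), the orange tab at (351,236) and the trivet at (280,195). The top picture has the knob at (317,235), the tab at (284,261) and the trivet at (408,294). The empty jar is therefore the right one, and the door stands near the middle. I'll measure these next.

```bash
cat > h.py <<'E'
import numpy as np,cv2
from cell import env
def ray(c,uv):
    R,t=np.array(c["R"]),np.array(c["t"]);K=np.array(c["K"])
    return -R.T@t, R.T@np.linalg.solve(K,[uv[0],uv[1],1.])
def onplane(c,uv,z):
    o,d=ray(c,uv); return o+d*(z-o[2])/d[2]
def tri(c1,u1,c2,u2):
    o1,d1=ray(c1,u1);o2,d2=ray(c2,u2)
    s=np.linalg.lstsq(np.c_[d1,-d2],o2-o1,rcond=None)[0]
    a,b=o1+d1*s[0],o2+d2*s[1]; return (a+b)/2,np.linalg.norm(a-b)
def blob(mask,x0=0,y0=0,x1=640,y1=480):
    m=np.zeros_like(mask,np.uint8);m[y0:y1,x0:x1]=mask[y0:y1,x0:x1]
    n,l,s,c=cv2.connectedComponentsWithStats(m)
    i=1+np.argmax(s[1:,4]);return c[i],s[i],l==i
E
python3 - <<'E'
from h import *
S=np.load("scene0.npz");T=np.load("top0.npz");cs,ct=env.camera_params("scene"),env.camera_params("top")
hs=lambda p:cv2.cvtColor(p,cv2.COLOR_RGB2HSV).astype(int)
H,V=hs(S["p"]),hs(T["p"])
dark=lambda h:h[...,2]<60
ora=lambda h:(h[...,0]<14)&(h[...,1]>200)&(h[...,2]>190)
ks=blob(dark(H),300,225,332,250);kt=blob(dark(V),305,225,330,246)
print("knob",ks[:2],kt[:2],tri(cs,ks[0],ct,kt[0]))
for (y,x),h in(((236,351),H),((261,284),V)): print(h[y,x-4:x+5].tolist())
os_=blob(ora(H),335,220,370,250);ot=blob(ora(V),270,250,300,272)
print("tab",os_[:2],ot[:2],tri(cs,os_[0],ct,ot[0]))
cork=lambda h:(h[...,1]>90)
a=blob(cork(H),245,165,312,222);b=blob(cork(V),365,250,450,335)
print("triv",a[:2],b[:2],onplane(cs,a[0],.006),onplane(ct,b[0],.006),tri(cs,a[0],ct,b[0]))
# board front part in top view
m=(V[...,1]>110);c,s,l=blob(m,205,272,352,345)
cn=max(cv2.findContours(l.astype(np.uint8),0,1)[0],key=cv2.contourArea)
q=cv2.approxPolyDP(cn,6,True)[:,0];print("board",[(tuple(u),np.round(onplane(ct,u,.015),3)[:2].tolist()) for u in q.tolist()] if 0 else [(u,np.round(onplane(ct,u,.015),3)[:2].tolist()) for u in q.tolist()])
E
```

```text
Traceback (most recent call last):
  File "h.py", line 15, in blob
    i=1+np.argmax(s[1:,4]);return c[i],s[i],l==i
        ~~~~~~~~~^^^^^^^^^
ValueError: attempt to get argmax of an empty sequence
```

```bash
cat > m.py <<'E'
from h import *
S=np.load("scene0.npz");T=np.load("top0.npz");cs,ct=env.camera_params("scene"),env.camera_params("top")
hs=lambda p:cv2.cvtColor(p,cv2.COLOR_RGB2HSV).astype(int)
H,V=hs(S["p"]),hs(T["p"])
print(H[237,310:324].tolist(),V[235,310:326].tolist())
for (y,x),h in(((236,351),H),((261,284),V)): print(h[y,x-4:x+5].tolist())
dark=lambda h:h[...,2]<95
ora=lambda h:(h[...,0]<12)&(h[...,1]>190)&(h[...,2]>170)
def go(n,f):
    try: print(n,f())
    except Exception as e: print(n,"ERR",e)
def pair(f,w1,w2):
    a=blob(f(H),*w1);b=blob(f(V),*w2);return a[0],a[1],b[0],b[1],tri(cs,a[0],ct,b[0]),onplane(cs,a[0],.006),onplane(ct,b[0],.006)
go("knob",lambda:pair(dark,(300,225,332,250),(305,225,330,246)))
go("tab",lambda:pair(ora,(335,220,370,250),(270,250,300,272)))
go("triv",lambda:pair(lambda h:h[...,1]>90,(245,165,312,222),(365,250,450,335)))
def board():
    c,s,l=blob(V[...,1]>110,205,272,352,345)
    cn=max(cv2.findContours(l.astype(np.uint8),0,1)[0],key=cv2.contourArea)
    return [(u,np.round(onplane(ct,u,.015),3)[:2].tolist()) for u in cv2.approxPolyDP(cn,6,True)[:,0].tolist()]
go("board",board)
E
python3 m.py
```

```text
[[14, 94, 73], [14, 59, 56], [13, 63, 57], [13, 63, 57], [9, 59, 56], [9, 58, 57], [13, 72, 57], [13, 63, 57], [14, 68, 56], [16, 59, 56], [13, 62, 58], [15, 96, 85], [14, 114, 146], [15, 117, 175]] [[15, 130, 177], [14, 117, 118], [13, 95, 83], [12, 86, 74], [12, 87, 73], [12, 81, 72], [12, 83, 71], [11, 79, 71], [11, 76, 70], [10, 78, 69], [11, 79, 68], [12, 77, 66], [11, 80, 67], [14, 106, 84], [15, 125, 120], [15, 130, 151]]
[[11, 181, 156], [11, 184, 158], [10, 180, 159], [11, 180, 159], [11, 182, 158], [10, 187, 192], [10, 187, 215], [10, 186, 203], [11, 178, 183]]
[[14, 205, 247], [14, 210, 247], [14, 210, 247], [14, 208, 246], [14, 209, 246], [14, 210, 246], [14, 209, 246], [13, 209, 244], [12, 201, 235]]
knob (array([315.43650794, 237.03174603]), array([310, 231,  12,  13, 126], dtype=int32), array([317.33333333, 234.81578947]), array([312, 229,  12,  13, 114], dtype=int32), (array([ 0.59834861, -0.0851669 ,  0.13689283]), np.float64(0.0004919519871252804)), array([ 0.53457896, -0.12798752,  0.006     ]), array([ 0.60874619, -0.08886362,  0.006     ]))
tab ERR attempt to get argmax of an empty sequence
triv (array([278.95078979, 195.63547995]), array([ 254,  175,   51,   42, 1646], dtype=int32), array([407.98089751, 293.57246816]), array([ 376,  262,   65,   65, 3298], dtype=int32), (array([ 0.47271974, -0.30001741,  0.00216335]), np.float64(0.0008850114833257619)), array([ 0.47460823, -0.29778879,  0.006     ]), array([ 0.47304567, -0.29965983,  0.006     ]))
board [([225, 272], [0.521, 0.123]), ([220, 320], [0.412, 0.133]), ([335, 334], [0.381, -0.13]), ([342, 272], [0.522, -0.146])]
```

Knob and trivet triangulate well: the knob is at z 0.137 against 0.136 expected. The rack sits at about -6.7° yaw with its origin near (0.546,-0.016). The wrist camera can refine the rack, jar and tab positions from closer in.

Run:
```python
from h import *
rx=np.array([.993,-.117,0]);rx/=np.linalg.norm(rx);ry=np.array([-rx[1],rx[0],0])
R=np.c_[rx,-ry,[0,0,-1]];o=np.array([.546,-.016,0])
for i,p in enumerate([o-.07*rx-.06*ry,o-.07*rx+.03*ry]):
    p=p.copy();p[2]=.40
    env.move_ptp(p,R);env.wait(.2)
    c=env.camera_params("wrist");im,d=env.read_camera("wrist")
    np.savez(f"w{i}.npz",p=im,K=c["K"],R=c["R"],t=c["t"],d=d);cv2.imwrite(f"pics/w{i}.png",im[:,:,::-1])
    print(ray(c,(320,240)),env.read_state()["position"])
print(env.read_state()["t"])
```

```text
(array([ 0.55406348, -0.07893174,  0.54746196]), array([-0.30490651,  0.01963194, -0.95232654])) [ 0.46943628 -0.06785057  0.39977523]
(array([0.56456713, 0.0100507 , 0.54781278]), array([-0.30438197,  0.01944766, -0.95249811])) [0.48000534 0.02103302 0.39998076]
3.0417
```

View pics/w0.png

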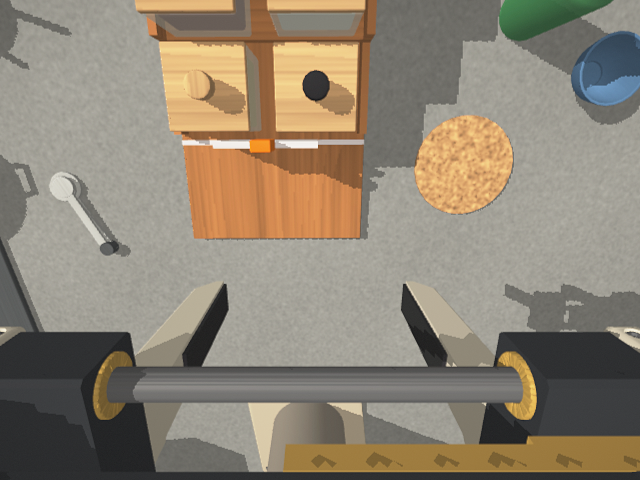

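View pics/w1.png

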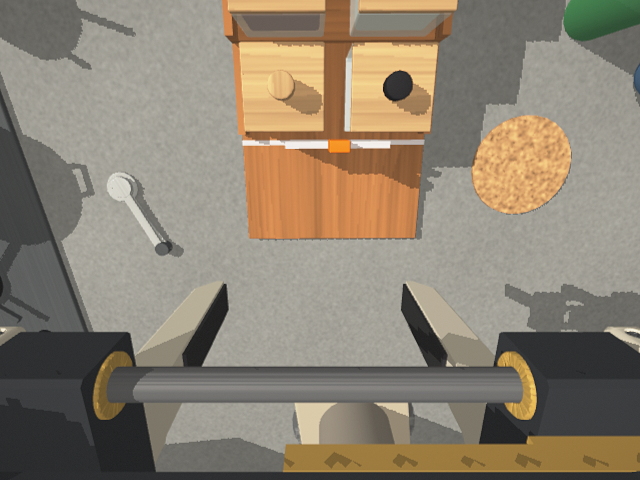

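The first wrist view (w0) shows the black knob at (316,85), the tab at (260,146), the ledge's front corners at (195,239) and (361,238) and the trivet at (464,164). The second (w1) shows the same things shifted: knob (398,85), tab (339,146), corners (249,239) and (416,238).

```bash
cat > mw.py <<'E'
from h import *
W=[dict(np.load(f"w{i}.npz")) for i in(0,1)]
H=[cv2.cvtColor(w["p"],cv2.COLOR_RGB2HSV).astype(int) for w in W]
for h,x in zip(H,(260,339)): print(h[146,x-14:x+15:4].tolist(),h[140:154:2,x].tolist(),h[120:136:2,x].tolist())
def two(f,w0,w1,n):
    a=blob(f(H[0]),*w0);b=blob(f(H[1]),*w1)
    print(n,a[0].round(1),a[1],b[0].round(1),b[1],*[np.round(v,4) for v in tri(W[0],a[0],W[1],b[0])]);return a,b
two(lambda h:h[...,2]<85,(295,65,335,105),(378,65,418,105),"knob")
two(lambda h:(h[...,1]>205)&(h[...,2]>225),(240,137,280,155),(320,137,360,155),"tab")
two(lambda h:(h[...,1]>90),(405,100,530,225),(462,100,585,225),"triv")
c=[]
for i,(x0,x1) in enumerate(((185,367),(240,422))):
    _,_,l=blob(H[i][...,1]>100,x0,155,x1,250)
    # edges: fit lines to left, bottom, right borders
    ys=np.arange(170,230);L=np.array([(np.where(l[y])[0].min()-.5,y) for y in ys]);Rr=np.array([(np.where(l[y])[0].max()+.5,y) for y in ys])
    xs=np.arange(x0+20,x1-20);B=np.array([(x,np.where(l[:,x])[0].max()+.5) for x in xs])
    P=[np.array([onplane(W[i],u,.015)[:2] for u in e]) for e in(L,Rr,B)]
    for n,p in zip("LRB",P):
        vx,vy,x,y=cv2.fitLine(p.astype(np.float32),cv2.DIST_HUBER,0,.01,.01).ravel()
        print(i,n,"ang",round(float(np.degrees(np.arctan(vy/vx) if n!="B" else -np.arctan(vx/vy))),2),"pt",round(float(x),4),round(float(y),4))
    # jar lid front edge on plane .115 : tab plate black-knob jar
E
python3 mw.py
```

```text
[[13, 7, 243], [18, 233, 247], [16, 216, 246], [16, 216, 246], [16, 217, 246], [16, 211, 246], [12, 217, 173], [10, 139, 149]] [[14, 221, 244], [17, 214, 246], [16, 213, 246], [16, 219, 246], [16, 219, 245], [16, 218, 246], [12, 206, 199]] [[15, 68, 136], [16, 68, 135], [15, 66, 135], [15, 66, 136], [16, 66, 136], [14, 95, 139], [13, 150, 143], [13, 150, 143]]
[[15, 6, 242], [14, 229, 237], [16, 218, 246], [16, 216, 246], [16, 216, 246], [16, 215, 245], [14, 214, 243], [9, 18, 188]] [[13, 223, 237], [16, 213, 246], [16, 216, 246], [16, 215, 246], [16, 216, 245], [16, 220, 246], [12, 210, 206]] [[13, 150, 138], [13, 150, 138], [13, 152, 138], [13, 151, 137], [13, 150, 136], [13, 147, 135], [13, 148, 136], [13, 150, 136]]
knob [315.5  85.2] [303  71  26  30 628] [397.4  85.6] [383  71  30  30 685] [ 0.5996 -0.0861  0.1384] 0.0004
tab [259.5 145.6] [250 140  20  13 238] [338.9 145.6] [329 140  21  13 251] [ 0.5445 -0.0158  0.1455] 0.0
triv [463.1 163.9] [ 414  115   99   99 7555] [520.8 164. ] [ 471  115  100   99 7574] [ 0.4762 -0.3017  0.0047] 0.0003
0 L ang -6.53 pt 0.4779 0.1274
0 R ang -6.48 pt 0.4426 -0.1393
0 B ang -6.91 pt 0.3954 -0.0056
1 L ang -6.93 pt 0.4747 0.128
1 R ang -6.79 pt 0.4414 -0.139
1 B ang -6.44 pt 0.396 0.0036
```

Rack origin (0.545,-0.016), yaw -6.7°. The door joint is about 0, and the knob's rack coordinates are (62,-63) mm against a nominal (64,-64). These agree with the text, so I'll push the door left.

```bash
cat >> h.py <<'E'
a=np.radians(-6.7);rx=np.array([np.cos(a),np.sin(a),0]);ry=np.array([-rx[1],rx[0],0])
RT=np.c_[rx,-ry,[0,0,-1]];O=np.array([.545,-.016,0])
def P(x,y,z): return O+x*rx+y*ry+np.array([0,0,z])
def rack(p): d=np.array(p)-O; return np.round([d@rx,d@ry,d[2]],4)
def st(n=""):
    s=env.read_state();print(n,"t",round(s["t"],2),rack(s["position"]),"F",np.round(s["ft_force"],1),"op",round(s["opening"],4));return s
def shot(cam,f):
    c=env.camera_params(cam);im,d=env.read_camera(cam);cv2.imwrite(f"pics/{f}.png",im[:,:,::-1]);np.savez(f+".npz",p=im,d=d,K=c["K"],R=c["R"],t=c["t"])
E
python3 - <<'E'
from h import *
env.grip(0.0,20)
env.move_ptp(P(0,-.05,.25),RT)
env.line_to(P(0,-.05,.140),max_speed=.2);st("down")
print(env.line_to(P(0,.030,.140),max_speed=.12,guard=15));st("push")
print(env.line_to(P(0,.060,.140),max_speed=.04,guard=6));st("end")
env.line_to(P(0,.028,.140),max_speed=.15)
env.line_to(P(0,.028,.25),max_speed=.25)
env.grip(.06)
env.move_ptp(P(.0625,-.0635,.25),RT);st("above")
shot("top","top1")
shot("wrist","w2")
E
python3 - <<'E'
import cv2,numpy as np
a=cv2.imread('pics/top1.png')[180:350,200:460];b=cv2.imread('pics/w2.png')
cv2.imwrite('pics/c1.png',np.hstack([cv2.resize(a,(398,260)),cv2.resize(b,(400,260))]))
E
```

```text
down t 5.95 [ 0.0012 -0.0497  0.1421] F [-0.2 -0.8  0.6] op 0.0005
False
push t 6.77 [-1.00e-04  2.99e-02  1.40e-01] F [ 0.1 -0.8 -0. ] op 0.0008
True
end t 7.24 [-1.000e-04  4.380e-02  1.397e-01] F [ 0.3 -3.8  3.6] op 0.0001
above t 9.68 [ 0.0626 -0.0644  0.2495] F [ 0.8 -0.1 -0.9] op 0.06
```

View pics/c1.png

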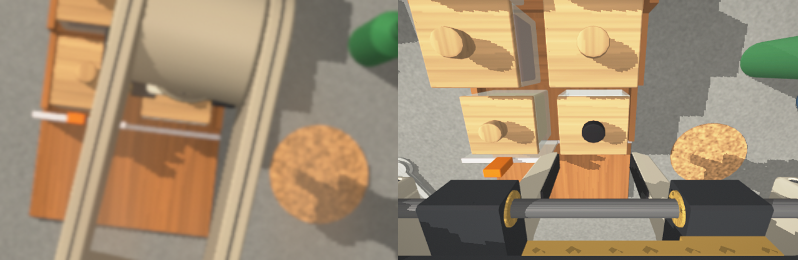

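The door now stands left of the empty jar, with the tab in front of the full jar's lid and the black knob (593,131 in the right half) clear. The end stop was felt at about +0.07. Next comes the lid.

Run:
```python
from h import *
w=np.load("top1.npz");h=cv2.cvtColor(w["p"],cv2.COLOR_RGB2HSV).astype(int)
b=blob((h[...,1]>200)&(h[...,2]>230),238,248,262,266);print("tab",b[0],b[1],rack(onplane(w,b[0],.148)))
print(env.line_to(P(.0625,-.0635,.140),max_speed=.15,guard=8));st("at knob")
env.grip(0.02,25);st("gripped")
env.line_to(P(.0625,-.0635,.22),max_speed=.12);s=st("lifted")
env.line_to(P(.0625,-.0635,.26),max_speed=.2)
T=np.array([.475,-.3005,0])
env.move_ptp(T+[0,0,.20],RT);st("over trivet")
env.line_to(T+[0,0,.065],max_speed=.2)
print(env.line_to(T+[0,0,.044],max_speed=.03,guard=3));st("down")
```

```text
tab [249.42222222 256.71111111] [246 254   9   6  45] [-0.0014  0.0704  0.148 ]
False
at knob t 10.66 [ 0.0632 -0.0634  0.1412] F [0.6 0.3 0.3] op 0.06
gripped t 11.26 [ 0.0627 -0.0634  0.1404] F [0.4 1.  2.5] op 0.0295
lifted t 12.07 [ 0.062  -0.0635  0.2189] F [-0.3  0.2 -2.1] op 0.0295
over trivet t 13.43 [-0.0359 -0.2899  0.1999] F [ 0.5 -1.  -2. ] op 0.0292
True
down t 14.8 [-0.0364 -0.2908  0.0485] F [ 0.4 -0.7  1.6] op 0.0295
```

Run:
```python
from h import *
env.grip(.06);
T=np.array([.475,-.3005,0])
env.line_to(T+[0,0,.20],max_speed=.25)
env.grip(0,20)
env.move_ptp(P(-.05,-.0635,.30),RT);env.wait(.15);st()
shot("wrist","w3");shot("scene","s3")
a=cv2.imread('pics/w3.png');b=cv2.imread('pics/s3.png')[150:330,210:430]
cv2.imwrite('pics/c2.png',np.hstack([cv2.resize(a,(480,360)),cv2.resize(b,(320,262))[:360] if 0 else cv2.copyMakeBorder(cv2.resize(b,(320,262)),0,98,0,0,0)]))
```

```text
t 18.43 [-0.0502 -0.0647  0.2989] F [ 0.1 -0.3 -1. ] op 0.0007
```

View pics/c2.png

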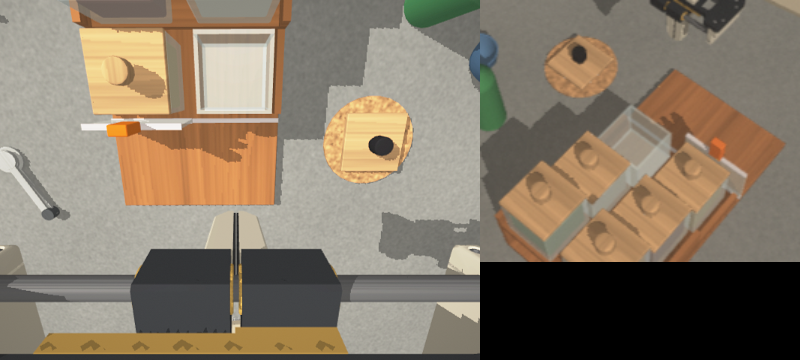

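The lid sits on the trivet, knob up, and the jar is open: its rim corners in w3 are about (257,40), (366,39), (365,151) and (262,153). I'll locate the rim precisely.

Run:
```python
from h import *
w=np.load("w3.npz");h=cv2.cvtColor(w["p"],cv2.COLOR_RGB2HSV).astype(int)
for n,u in zip(("BL","BR","FR","FL"),((257,38),(366,38),(365,151),(262,153))): print(n,rack(onplane(w,u,.105)))
print("row95",[(x,*h[95,x,1:]) for x in list(range(250,276,2))+list(range(350,376,2))])
print("col312",[(y,*h[y,312,1:]) for y in list(range(28,56,2))+list(range(138,164,2))])
s=np.load("s3.npz");H=cv2.cvtColor(s["p"],cv2.COLOR_RGB2HSV).astype(int)
a=blob(h[...,2]<85,480,170,540,220);b=blob(H[...,2]<75,260,175,292,198)
print("knob",a[0],a[1],b[0],b[1],tri(w,a[0],s,b[0]))
```

```text
BL [ 0.1118 -0.0161  0.105 ]
BR [ 0.1114 -0.1117  0.105 ]
FR [ 0.0152 -0.1147  0.105 ]
FL [ 0.0138 -0.0155  0.105 ]
row95 [(250, np.int64(149), np.int64(154)), (252, np.int64(149), np.int64(154)), (254, np.int64(149), np.int64(157)), (256, np.int64(152), np.int64(161)), (258, np.int64(151), np.int64(162)), (260, np.int64(23), np.int64(229)), (262, np.int64(31), np.int64(227)), (264, np.int64(35), np.int64(224)), (266, np.int64(63), np.int64(141)), (268, np.int64(63), np.int64(142)), (270, np.int64(41), np.int64(162)), (272, np.int64(15), np.int64(200)), (274, np.int64(19), np.int64(203)), (350, np.int64(8), np.int64(228)), (352, np.int64(8), np.int64(231)), (354, np.int64(15), np.int64(220)), (356, np.int64(37), np.int64(191)), (358, np.int64(40), np.int64(198)), (360, np.int64(28), np.int64(225)), (362, np.int64(27), np.int64(225)), (364, np.int64(49), np.int64(191)), (366, np.int64(144), np.int64(101)), (368, np.int64(151), np.int64(154)), (370, np.int64(148), np.int64(160)), (372, np.int64(150), np.int64(162)), (374, np.int64(150), np.int64(160))]
col312 [(28, np.int64(66), np.int
[... 425 characters left out ...]
(143)), (54, np.int64(61), np.int64(142)), (138, np.int64(28), np.int64(225)), (140, np.int64(28), np.int64(225)), (142, np.int64(28), np.int64(224)), (144, np.int64(7), np.int64(220)), (146, np.int64(8), np.int64(232)), (148, np.int64(33), np.int64(224)), (150, np.int64(28), np.int64(228)), (152, np.int64(163), np.int64(158)), (154, np.int64(150), np.int64(162)), (156, np.int64(157), np.int64(162)), (158, np.int64(32), np.int64(197)), (160, np.int64(19), np.int64(203)), (162, np.int64(15), np.int64(205))]
knob [507.57379518 193.68072289] [492 181  32  27 664] [277.68131868 186.73626374] [273 181  10  12  91] (array([ 0.47513787, -0.29833382,  0.05136802]), np.float64(0.0010453999040500016))
```

Run:
```python
from h import *
Y=-.0645;z=.070
print(env.ik(P(-.1205,Y,z),RT))
env.move_ptp(P(.040,Y,.20),RT)
print(env.line_to(P(.040,Y,z),max_speed=.15,guard=8));st("in")
print(env.line_to(P(.025,Y,z),max_speed=.05,guard=10));st("touch")
print(env.line_to(P(-.1205,Y,z),max_speed=.06,guard=15));st("pulled")
env.line_to(P(-.095,Y,z),max_speed=.08)
env.line_to(P(-.095,Y,.25),max_speed=.2);st("up")
env.move_ptp(P(-.10,.12,.30),RT)
env.wait(.1);shot("top","top4");shot("wrist","w4");st()
a=cv2.imread('pics/w4.png');b=cv2.imread('pics/top4.png')[180:350,200:460]
cv2.imwrite('pics/c4.png',np.hstack([cv2.resize(a,(480,360)),cv2.copyMakeBorder(cv2.resize(b,(320,210)),0,150,0,0,0)]))
```

```text
[-1.59294828e+01 -1.21050301e+01  1.22493468e+02 -2.54444375e-14
  6.96115621e+01  8.07705172e+01]
False
in t 20.14 [ 0.041  -0.0646  0.0715] F [ 0.2 -0.6  0.5] op 0.0005
False
touch t 20.59 [ 0.0248 -0.0645  0.0703] F [ 0.4 -0.4 -0. ] op 0.0002
False
pulled t 23.17 [-0.1204 -0.0645  0.0701] F [ 1.2 -0.3  1. ] op 0.0004
up t 24.68 [-0.0958 -0.0644  0.2485] F [0.1 0.1 1.1] op 0.0005
 t 25.67 [-0.0999  0.1186  0.2993] F [-0.5  0.2  0.2] op 0.0003
```

View pics/c4.png

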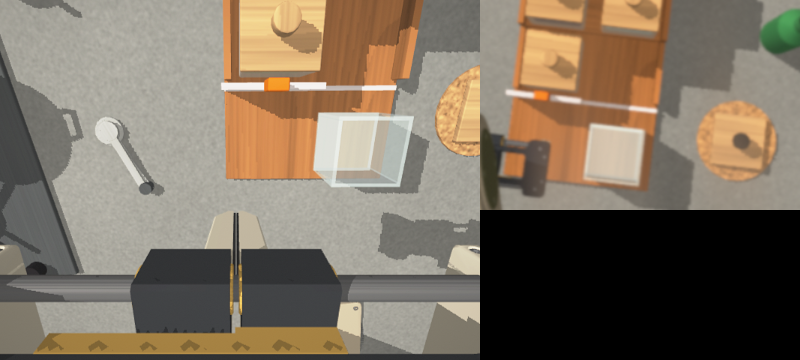

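The jar stands on the ledge, clear of the track and square to it; its rim in top4 runs from about (288,280) to (328,330). The lid is on the trivet. I'll check the jar's position, then push the door right.

Run:
```python
from h import *
w=np.load("top4.npz")
for u in((288.5,280),(333,284),(328,330),(283.7,327)): print(rack(onplane(w,u,.105)))
env.move_ptp(P(0,.115,.25),RT)
env.line_to(P(0,.115,.140),max_speed=.2);st("down")
print(env.line_to(P(0,-.028,.140),max_speed=.12,guard=15));st("push")
print(env.line_to(P(0,-.060,.140),max_speed=.04,guard=6));st("end")
env.line_to(P(0,-.028,.140),max_speed=.15)
env.line_to(P(0,-.028,.28),max_speed=.25)
env.move_ptp(P(-.10,.2,.32),RT)
env.wait(.1);shot("top","top5");shot("scene","s5");st()
a=cv2.imread('pics/s5.png')[150:400,200:500];b=cv2.imread('pics/top5.png')[90:350,80:520]
cv2.imwrite('pics/c5.png',np.hstack([cv2.resize(a,(360,300)),cv2.resize(b,(440,300))]))
w=np.load("top5.npz");h=cv2.cvtColor(w["p"],cv2.COLOR_RGB2HSV).astype(int)
b=blob((h[...,1]>200)&(h[...,2]>230),300,252,335,280);print("tab",b[0],b[1],rack(onplane(w,b[0],.148)))
```

```text
[-0.0394 -0.0138  0.105 ]
[-0.0365 -0.1089  0.105 ]
[-0.1342 -0.1098  0.105 ]
[-0.139 -0.016  0.105]
down t 26.89 [0.0007 0.1153 0.1419] F [-0.3 -0.   1. ] op 0.0002
False
push t 28.23 [-0.0003 -0.0277  0.1397] F [-0.1 -0.6  1.1] op 0.0005
True
end t 28.71 [-0.0002 -0.041   0.1396] F [1.1 4.7 3.9] op 0.0004
 t 30.86 [-0.0994  0.1989  0.3194] F [ 0.1 -1.4 -0.5] op 0.0006
tab [316.84615385 264.73076923] [313 262   9   7  52] [-0.001  -0.0689  0.148 ]
```

View pics/c5.png

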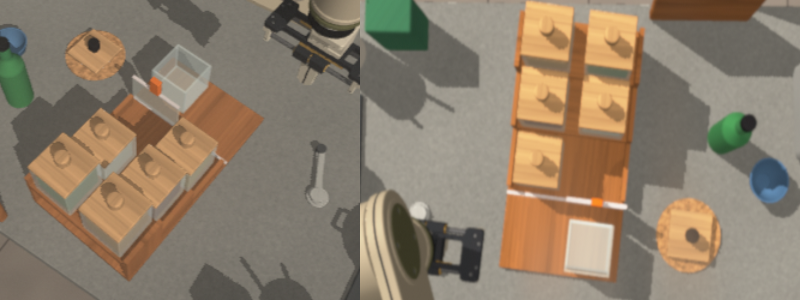

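The door is on the right (-0.069), the jar is on the ledge, the lid is on the trivet and the other items are where they started. I'm handing in.

```bash
python3 -c "
from cell import env
print(env.sign_off(),env.read_state()['t'])"
```

```text
the job is handed in; nothing more can be done
the job is handed in; nothing more can be done
```

The job is done and handed in, with the robot clock at about 31 s of the 56 s allowed. No verdict was reported. All steps were done in the order asked:

1. **Door left:** I pushed it by its tab until the end stop was felt; the camera then put it at +0.070 m.
2. **Lid:** I lifted it by the knob and set it on the trivet, knob up.
3. **Jar:** I slid it forward over the track with closed fingers hooked inside the front wall.
4. **Door right:** I pushed it back across the jar's old place to the other end stop; the camera then put it at -0.069 m.

**Last checks:**
- **Jar:** its centre is at rack (-87, -62) mm, square to the ledge and clear of the track.
- **Lid:** the knob is within 3 mm of the trivet's centre. It touched down about 0.5 mm from the expected height.
- **Other items:** in the final views they look unmoved, judged by eye only.
- **Forces:** the largest readings I sampled were about 6 N.

**Disagreements:**
- **Knob height on the trivet:** two camera views gave 51 mm against 45 mm expected. I put this down to a rough colour mask in the oblique view, because the touchdown height fits.
- **Trivet position:** it differed by about 2 to 3 mm between camera pairs, so I used the mean.

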